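Dock a test module and draw it tight with the cam lock

ROBOT

A 7-joint arm with a two-finger parallel gripper is mounted at the origin on the work surface. World frame = base frame: x ahead of the robot, y to its left, z up, the work surface at z = 0. Lengths are in m, angles in degrees, forces in N, time in s.
With the tool pointing down it reaches from about 0.35 to 0.9 m from the base axis. Payload 7.2 kg.
Tool frame: the origin (TCP) lies at the very end of the fingers, on their centre line; the grasp point (between the pads) lies env.pinch_z behind it (env.pinch_z is the distance from the TCP to the grasp point, in m); y points along the fingers, x is the direction in which the jaws open and shut, and the axes are right-handed (so a half turn about y gives the same grasp; the last joint's range is limited). The gripper opens to 85 mm and grips with 20 to 120 N. Pads are 22 mm wide; open, the fingers measure 114 mm over their backs; the gripper's body (76 mm by 85 mm) begins 54 mm behind the grasp point. The pads swing forward as they close: fully open they stand 13 mm farther back than shut.
Start: joints at [72.239, 23.554, -0.728, 91.456, 0.321, 64.991, -4.71], TCP at [0.15, -0.607, 0.231] pointing down, gripper open.
Joint ranges: [-169.25, 169.25], [-16.82, 113.86], [-84.01, 82.57], [7.8, 145.47], [-59.2, 239.2], [7.22, 106.19], [-163.78, 163.78]. Speed limits (degrees/s): [136.94, 136.94, 172.46, 172.46, 180, 180, 180].

INTERFACE

Orientations are given as [roll, pitch, yaw] about the fixed x, y, z axes, in that order (R = Rz(yaw) Ry(pitch) Rx(roll)).
In Python, from station import sensors, snapshot, camera_info, finish_job, find_in, tip_of, env gives the robot as it stands. The module is installed in compiled form; this text tells all that it offers.
- The arm moves only by the tool apply_moves, never from a script. Its argument "motion" is a list of rows, each an object of numbers: "hand": the gripper's target within -1 to 1 (fully open at 1, half-way at 0, shut at -1); "x", "y", "z": the shift along the tool's x, y, z in cm; "spin": the turn about the tool's y in rad. A call has 1 to 20 rows; each row is the pose to reach, as a shift and turn from the pose measured when the call began, along the tool's axes at that moment; what a row does not reach only later rows make up. A row lasts 1/8 s, in which the tool goes at most 62.5 mm and 10.7 degrees, less where a joint would pass 70% of its speed; a pose out of reach is approached as far as the arm can. A call with a gripper value outside its range is refused whole. The fingers move at their own pace and stop on an object; "newtons" is the grip in N (left out, the last holds). Time passes only in rows, so rows that repeat a pose let the fingers close. It gives the time, the measured TCP pose, the force and the opening at its end, in the units of the state.
- sensors.read_state(): the state, without advancing time (a new reading comes with each control period).
- snapshot(name): name is "scene" or "top"; returns the picture (420x560x3 uint8, red, green, blue); there is no depth.
- camera_info(name): a dict with "fx", "fy", "cx", "cy" (pixels), "xyz" and "orientation" of the camera in the world. Camera axes: x right, y down, z forward; pixel columns grow to the right and rows downward; lengths in m; the calibration is good to about 2 mm. A picture is of the moment at which its call begins. camera_info takes no time and is no camera call.
- finish_job(): hands the job in, once; it reports no verdict.
Trained networks look in the newest picture that a camera, given by its name, has taken for a name from the list of things; names that differ only in an ending like _2 or _b are one class to them, and where a whole thing is asked for, a point or a joint stands for the part that bears it (a point fixed in the world has none). Each returns a list of dicts, best first, with "conf" (0 to 1); they miss things now and then, are a little off and sometimes report something else, mostly with a low value. They report only what shows in the picture. A call takes as long as a camera call. They do not tell look-alikes from the thing itself.
- find_in(camera, query): "xy" ([column, row] in pixels, amid what is visible of it).
- tip_of(camera, query): "xy" ([column, row] in pixels: a listed point, or the origin of a listed thing).
The state is a dict: "t": time; "joints": joint angles; "dq": joint speeds; "joint_torque": joint torques, N m; "tool_pos": TCP position; "orientation": TCP orientation; "wrist_force": force on the tool from outside, world axes, zero at the start; "ft_torque": the same for the moment, N m; "width": finger opening in m.
Only numpy, scipy, OpenCV 4.12 (cv2) and the standard library are available. Lean on these libraries where they do the work, as an engineer would, in place of code of your own. Each camera call takes 0.05 s, during which the arm holds its last target. There are 200 camera calls.

TASK

Put the plug-in test module into the guide rails of the docking fixture and slide it in until its headed stud sits in the open mouth of the cam plate. Then swing the cam's lever clockwise (seen from above) so that the curved slot draws the stud in, until the module is pulled tight against its stops: the lever should be firm at roughly 7 N on its knob, not merely touching and not forced. Let go, leaving the module clamped, and do not disturb the other things on the bench.

Things in the scene. Friction and masses are not known exactly. Their poses are not given: they have to be found in the camera images.
- dock: Docking fixture fixed to the bench. Origin on the bench under the cam's vertical axis; x is the sliding direction, from the open entry to the cam; z up. Dark steel base plate 116 mm wide, x -157 to 60 mm, top at z = 6 mm. Two hard stop blocks (up to z = 44 mm, either side of the tongue) meet the sled's front face at x about -61.5 mm; they are adjusted by up to 2 mm either way, not measured.
- rail_entry (a point): Point on the dock's centre line between its two aluminium guide rails, where they become straight: x = -112 mm, z = 6 mm of the dock (its axes are the dock's). Rails along x, top at z = 22 mm, inner faces at y = +-36.8 mm, straight from x = -112 to -50 mm; from x = -112 back to -147 mm they flare outwards by 10 mm each side as a lead-in.
- cam: Steel cam plate turning on the dock's z axis (same origin), z = 29 to 39 mm, radius up to 47 mm. Its curved slot, 13 mm wide, has its mouth towards the entry when open. At joint angle a the slot keeps the stud's axis within 31 - 5 (a - 0.5) mm of the cam's axis; it catches it at about 0.5 rad. Slid into the open mouth, the stud stops on the hub, 28 mm from the cam's axis, short of the stop blocks.
- cam_turn (a joint): Cam angle, rad, growing clockwise seen from above, range 0 to 2.6; starts open, 0 to 0.15. Stays where it is left. The sled meets its stops between 1.1 and 2.1 rad (differs each time); there the load rises steeply. Turning freely or dragging the sled takes under 3 N at the knob; about 7 N is tight (some 45 N pull on the stud), below 3 N still loose, above 11 N overstrained. About 0.03 rad of turn adds 1 N there.
- cam_knob (a point): Middle of the lever's round upright black knob, 18 mm diameter, from 47 to 92 mm above the bench (this point at 72 mm). It stands 65 mm from the cam's axis on an arm 16 mm wide with its top 47 mm above the bench; at joint angle 0 it is 1.75 rad anticlockwise of the dock's x axis, and moves clockwise round the far side of the cam as the joint grows.
- sled: The loose test module, 0.45 to 0.8 kg. Origin: centre of its underside; x points forward, to the stud. Base 72 x 70 x 18 mm, its front face (x = 36 mm) 38 mm high; from there a tongue 24 mm wide runs to x = 80 mm and carries the stud. On top a grey housing 52 x 58 mm up to z = 55 mm (x -36 to 16 mm) and a black grip rib. On the dock's plate its origin is 6 mm above the bench.
- sled_grip (a point): Middle of the grip rib on top of the module: 46 mm long along the sled's x, 14 mm wide, from z = 55 to 82 mm in the sled's frame; this point is at x = -8, y = 0, z = 70 mm of the sled.
- stud (a point): The headed stud: a steel pin of 10 mm diameter standing upright on the tongue at x = 72 mm, y = 0 of the sled, with a head of 18 mm diameter and 6 mm thick (z = 36 to 42 mm) that passes above the cam plate. This point is on its axis at z = 30 mm of the sled, the height at which it meets the slot.
- bearing: Bystander: steel bearing ring, 52 mm across, 15 mm tall, beside the dock.
- coupling: Bystander: aluminium shaft coupling, 38 mm across, 36 mm tall, beside the dock.
- screwdriver: Bystander: screwdriver, 170 mm long, lying on the bench.
- jar: Bystander: small white jar with a black cap, 44 mm across, 85 mm tall, beside the module.
- spacer: Bystander: brass spacer, 34 mm across, 24 mm tall, near the module.
- meter: Bystander: grey hand meter, 75 x 140 x 30 mm, lying on the bench.
Mind the look-alikes: they are no part of the job. Leave any yellow look-alike of the sled alone.

How it is judged:
By the outcome, as a careful person would: the job done as asked, in the order asked, and still so for the second after the job is handed in, with the robot touching nothing.
It also fails if it takes over 72 s, if anything falls off the work surface, if the arm or the gripper's body presses on something with over 40 N, if the wrist force passes 120 N, or if a joint passes its speed limit or range.

## Working session

There is one attempt and no reset: what is moved stays moved. The work goes in short steps, Python scripts to look and compute and a tool call to move; the robot and the scene stay as the last step left them, time stands still between calls to the robot, and variables do not carry over. Pictures are saved under pics/ and viewed, about 8 in all and at most 12, crops included, and the job is handed in when it is done.

Besides the shell and the picture viewer there is one more tool, called after ">>>" in YAML: its name, and indented under it one key for each argument. apply_moves: Moves the arm, as the interface text tells. Its arguments: {"type":"object","properties":{"motion":{"type":"array","items":{"type":"object","properties":{"hand":{"type":"number"},"x":{"type":"number"},"y":{"type":"number"},"z":{"type":"number"},"spin":{"type":"number"}}}},"newtons":{"type":"number"}},"required":["motion"]}

```bash
mkdir -p pics
cat > h.py <<'E'
import numpy as np,cv2
from scipy.spatial.transform import Rotation as Rn
from station import sensors, snapshot, camera_info, finish_job, find_in, tip_of, env
def shot(c,name=None):
    im=snapshot(c)
    if name: cv2.imwrite(f'pics/{name}.png',cv2.cvtColor(im,cv2.COLOR_RGB2BGR))
    return im
def Rm(o): return Rn.from_euler('xyz',o,degrees=True).as_matrix()
def ray(c,uv):
    i=camera_info(c); d=Rm(i['orientation'])@np.array([(uv[0]-i['cx'])/i['fx'],(uv[1]-i['cy'])/i['fy'],1]); return np.array(i['xyz']),d
def at_z(c,uv,z):
    p,d=ray(c,uv); return p+d*(z-p[2])/d[2]
def proj(c,P):
    i=camera_info(c); q=Rm(i['orientation']).T@(np.array(P)-i['xyz']); return np.array([i['cx']+i['fx']*q[0]/q[2],i['cy']+i['fy']*q[1]/q[2]])
E
python3 - <<'E'
from h import *
print(env.pinch_z, sensors.read_state())
for c in('scene','top'):
    i=camera_info(c);print(c,i); shot(c,c+'0')
    for q,z in(('dock',0),('rail_entry',.006),('cam_knob',.072),('sled',0),('sled_grip',.07),('stud',.03)):
        for r in tip_of(c,q)[:3]: print(q,r,at_z(c,r['xy'],z).round(4))
E
```

```text
0.0187 {'t': 0.0, 'joints': array([72.23933249, 23.59996848, -0.72962832, 91.50429409,  0.32144566,
       64.99039435, -4.71031136]), 'dq': array([ 0.02206788,  0.05461291,  0.01495946,  0.0809931 ,  0.02098734,
       -0.01607447,  0.02480526]), 'joint_torque': array([-4.54203382e-04, -6.00624132e+01,  6.82329722e-01, -2.99412453e+01,
        1.38555357e-02,  1.06045010e-02,  1.19958401e-05]), 'tool_pos': array([ 0.14949539, -0.60634381,  0.23045173]), 'orientation': array([-90.00659448,   0.09237422, -76.14466872]), 'wrist_force': array([-0.36871669, -0.50581293,  0.76837733]), 'ft_torque': array([-0.00721455,  0.02756966, -0.00034714]), 'width': 0.08543165246897923}
scene {'fx': 446.8669635780478, 'fy': 446.8669635780478, 'cx': 285.4051917932874, 'cy': 206.06632972631522, 'xyz': array([1.09576871, 0.57225383, 0.78324127]), 'orientation': array([-130.75081138,    0.82965745,  132.54460232])}
dock {'xy': [258.3, 251.6], 'conf': 0.69} [0.6005 0.0139 0.    ]
dock {'xy': [258.0, 254.9], 'conf': 0.31} [0.6086 0.021  0.    ]
rail_entry {'xy': [281.9, 222.5], 'conf': 0.74} [ 0.4921 -0.00
[... 1157 characters left out ...]
0.68} [ 0.4965 -0.0012  0.006 ]
cam_knob {'xy': [250.9, 190.1], 'conf': 0.74} [0.5821 0.0911 0.072 ]
sled {'xy': [131.0, 268.9], 'conf': 0.73} [0.3991 0.445  0.    ]
sled {'xy': [206.9, 303.1], 'conf': 0.72} [0.2896 0.236  0.    ]
sled {'xy': [187.6, 222.3], 'conf': 0.58} [0.5194 0.2825 0.    ]
sled_grip {'xy': [126.7, 268.3], 'conf': 0.86} [0.3958 0.4311 0.07  ]
sled_grip {'xy': [204.6, 311.4], 'conf': 0.78} [0.2699 0.2301 0.07  ]
sled_grip {'xy': [179.7, 219.3], 'conf': 0.69} [0.5163 0.2881 0.07  ]
stud {'xy': [219.5, 281.6], 'conf': 0.83} [0.3441 0.1942 0.03  ]
stud {'xy': [104.8, 261.1], 'conf': 0.81} [0.4234 0.506  0.03  ]
stud {'xy': [192.0, 200.0], 'conf': 0.56} [0.5769 0.2616 0.03  ]
```

Run:
```python
import cv2
im=cv2.imread('pics/scene0.png'); cv2.imwrite('pics/sA.png',cv2.resize(im[180:350,200:530],None,fx=2.4,fy=2.4,interpolation=cv2.INTER_CUBIC))
im=cv2.imread('pics/top0.png'); cv2.imwrite('pics/tA.png',cv2.resize(im[120:370,60:400],None,fx=2.35,fy=2.35,interpolation=cv2.INTER_CUBIC))
```

```text
(no output)
```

View pics/sA.png

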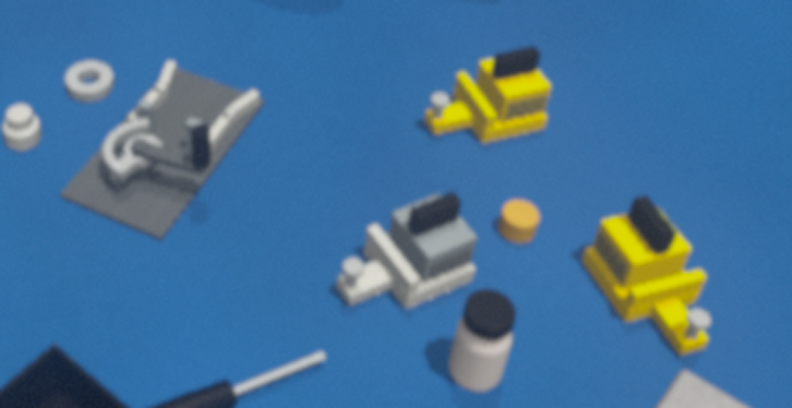

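View pics/tA.png

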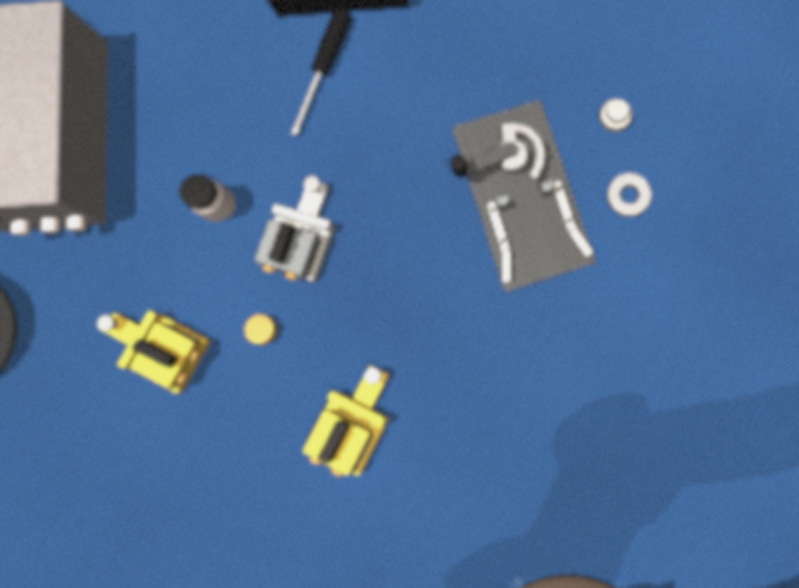

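Three sled-shaped things: grey-white one at scene (375,285)/top (187,222), yellow ones at scene (405,227) and (465,296). The grey one fits the description (grey housing, black rib); the enlarged crops confirm it. The dock is at top (276,182), with its entry towards the robot and the lever knob on the +y side. Next I fit both poses.

```bash
cat >> h.py <<'E'
from scipy.optimize import least_squares
def fit(obs,x0):
    # obs: (cam, local xyz, uv, weight)
    def P(p,l): c,s=np.cos(p[2]),np.sin(p[2]); return [p[0]+c*l[0]-s*l[1],p[1]+s*l[0]+c*l[1],l[2]]
    r=lambda p: np.concatenate([(proj(c,P(p,l))-uv)*w for c,l,uv,w in obs])
    s=least_squares(r,x0,x_scale=[.01,.01,.05],loss='soft_l1'); return s.x,r(s.x).reshape(-1,2).round(1)
def near(c,q,uv,r=25):
    L=[a for a in tip_of(c,q) if np.hypot(*(np.array(a['xy'])-uv))<r]; return np.array(L[0]['xy']) if L else None
E
python3 - <<'E'
from h import *
T=np.array([[453,127],[541,101],[594,262],[507,291]])/2.35+[60,120]
S=np.array([[162,237],[62,195],[170,65],[262,98]])/2.4+[200,180]
C=[(.06,.058,.006),(.06,-.058,.006),(-.157,-.058,.006),(-.157,.058,.006)]
obs=[('top',c,u,1) for c,u in zip(C,T)]+[('scene',c,u,1) for c,u in zip(C,S)]
for n in('top','scene'):
    o=[a for a in obs if a[0]==n]; p,r=fit(o,[.6,.02,.3]); print(n,p,np.degrees(p[2])); 
p,r=fit(obs,[.6,.02,.3]); print('dock',p,np.degrees(p[2]),r.tolist())
K=[]
for c in('top','scene'):
    shot(c); uv=near(c,'cam_knob',proj(c,[.583,.085,.072])); 
    if uv is not None:
        k=at_z(c,uv,.072)-[p[0],p[1],0]; print('knob',k[:2],np.hypot(*k[:2]),np.arctan2(k[1],k[0])-p[2])
obs=[]
for i in range(3):
  for c,g,s in(('top',(179.7,219.3),(192,200)),('scene',(383,269),(345.7,294.7))):
    shot(c)
    for q,l,u in(('sled_grip',(-.008,0,.07),g),('stud',(.072,0,.03),s)):
        v=near(c,q,np.array(u),15)
        if v is not None: obs.append((c,l,v,1))
p,r=fit(obs,[.52,.285,-.4]);print('sled',p,np.degrees(p[2]),r.tolist())
for n in('top','scene'):
    print(n,fit([a for a in obs if a[0]==n],p)[0])
E
```

```text
top [0.60251378 0.01703751 0.23579185] 13.509877915598922
scene [0.60554861 0.02263985 0.25220457] 14.450257331377399
dock [0.60371639 0.02005104 0.24521627] 14.049857246612433 [[-1.4, -0.3], [-1.3, -1.2], [0.6, -0.4], [-1.2, 0.2], [-0.1, -0.9], [-1.2, -1.2], [-0.0, -0.7], [0.8, -0.8]]
knob [-0.02421812  0.06679248] 0.07104754079281565 1.6734244559905074
knob [-0.01847675  0.06966187] 0.07207056626568248 1.5848451657089946
sled [ 0.51530187  0.28600351 -0.38078428] -21.817332351627137 [[-2.4, 0.7], [-1.8, -0.5], [-2.2, 0.4], [-0.8, 0.0], [-2.6, 1.4], [-1.6, -0.2], [-3.7, -0.7], [-0.1, -2.0], [-1.4, 2.1], [-2.9, -1.1], [-0.0, -0.2], [-2.1, -2.8]]
top [ 0.51620355  0.28062806 -0.40140306]
scene [ 0.51508373  0.28879327 -0.35966737]
```

```bash
cat >> h.py <<'E'
def plan(*tg):
    s=sensors.read_state(); R=Rm(s['orientation']); y0=s['orientation'][2]
    for p,yaw in tg:
        d=R.T@(np.array(p)-s['tool_pos'])*100; a=(yaw-y0+180)%360-180
        print('xyz cm',d.round(2),'spin',round(-np.radians(a),3))
    print('now',s['t'],s['tool_pos'].round(4),s['orientation'].round(1),'F',s['wrist_force'].round(1),'w',round(s['width'],4))
E
python3 - <<'E'
from h import *
for c in('top','scene'):
    shot(c)
    for r in tip_of(c,'jar')[:2]: print(c,r,at_z(c,r['xy'],0))
plan(([.45,-.3,.23],-4),([.508,.288,.15],68.2))
E
```

```text
top {'xy': [151.6, 204.3], 'conf': 0.86} [0.5803762  0.38514949 0.        ]
scene {'xy': [397.2, 333.4], 'conf': 0.81} [0.57335323 0.38237982 0.        ]
scene {'xy': [278.6, 224.6], 'conf': 0.46} [ 0.49887129 -0.01462744  0.        ]
xyz cm [-22.6    0.13  36.51] spin -1.259
xyz cm [-78.3    8.13  56.22] spin -2.519
now 2.0 [ 0.1496 -0.6068  0.2313] [-90.   -0.  -76.1] F [-0.   0.2  0.2] w 0.0855
```

>>> apply_moves:
  motion:
    - {"x": -22.6,"y": 0,"z": 36.5,"spin": -1.26,"hand": 0.1}
    - {"x": -22.6,"y": 0,"z": 36.5,"spin": -1.26,"hand": 0.1}
    - {"x": -22.6,"y": 0,"z": 36.5,"spin": -1.26,"hand": 0.1}
    - {"x": -22.6,"y": 0,"z": 36.5,"spin": -1.26,"hand": 0.1}
    - {"x": -22.6,"y": 0,"z": 36.5,"spin": -1.26,"hand": 0.1}
    - {"x": -22.6,"y": 0,"z": 36.5,"spin": -1.26,"hand": 0.1}
    - {"x": -22.6,"y": 0,"z": 36.5,"spin": -1.26,"hand": 0.1}
    - {"x": -78.3,"y": 8.1,"z": 56.2,"spin": -2.52,"hand": 0.1}
    - {"x": -78.3,"y": 8.1,"z": 56.2,"spin": -2.52,"hand": 0.1}
    - {"x": -78.3,"y": 8.1,"z": 56.2,"spin": -2.52,"hand": 0.1}
    - {"x": -78.3,"y": 8.1,"z": 56.2,"spin": -2.52,"hand": 0.1}
    - {"x": -78.3,"y": 8.1,"z": 56.2,"spin": -2.52,"hand": 0.1}
    - {"x": -78.3,"y": 8.1,"z": 56.2,"spin": -2.52,"hand": 0.1}
    - {"x": -78.3,"y": 8.1,"z": 56.2,"spin": -2.52,"hand": 0.1}
    - {"x": -78.3,"y": 8.1,"z": 56.2,"spin": -2.52,"hand": 0.1}
    - {"x": -78.3,"y": 8.1,"z": 56.2,"spin": -2.52,"hand": 0.1}
    - {"x": -78.3,"y": 8.1,"z": 56.2,"spin": -2.52,"hand": 0.1}
    - {"x": -78.3,"y": 8.1,"z": 56.2,"spin": -2.52,"hand": 0.1}
    - {"x": -78.3,"y": 8.1,"z": 56.2,"spin": -2.52,"hand": 0.1}
    - {"x": -78.3,"y": 8.1,"z": 56.2,"spin": -2.52,"hand": 0.1}

```text
t: 4.5
tool_pos: [0.5084, 0.2862, 0.1504]
orientation: [-90.0, 0.0, 68.1]
wrist_force: [0.3, -0.3, -0.6]
width: 0.047
```

Run:
```python
from h import *
plan(([.508,.288,.15],68.2),([.508,.288,.059],68.2))
a=shot('scene','s1');b=shot('top','t1')
f=lambda im,c: cv2.cvtColor(cv2.resize(im[int(c[1])-60:int(c[1])+60,int(c[0])-65:int(c[0])+65],None,fx=3,fy=3),cv2.COLOR_RGB2BGR)
cv2.imwrite('pics/c1.png',np.hstack([f(a,(383,265)),f(b,(180,220))]))
```

```text
xyz cm [0.15 0.04 0.1 ] spin -0.002
xyz cm [0.16 9.14 0.11] spin -0.002
now 4.5 [0.5084 0.2862 0.1504] [-90.    0.   68.1] F [ 0.3 -0.3 -0.6] w 0.047
```

View pics/c1.png

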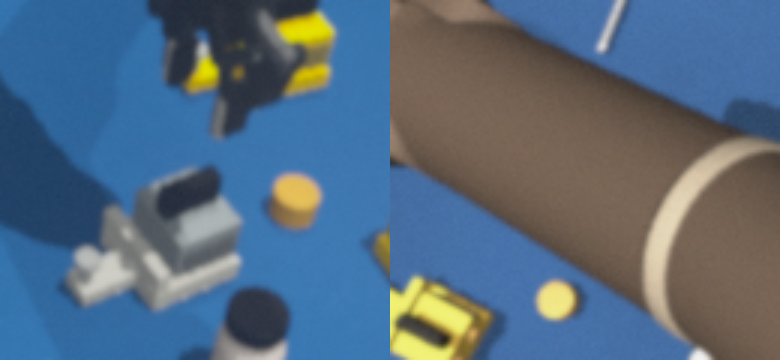

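The left crop shows the fingers above the grey module and aligned with the rib (crop about (190,190)). The arm blocks the top view. Next is the descent.

>>> apply_moves:
  motion:
    - {"x": 0.1,"y": 4,"z": 0.1,"hand": 0.1}
    - {"x": 0.1,"y": 7,"z": 0.1,"hand": 0.1}
    - {"x": 0.1,"y": 8,"z": 0.1,"hand": 0.1}
    - {"x": 0.1,"y": 8,"z": 0.1,"hand": 0.1}

```text
invalid input
```

Run:
```python
from h import *
plan(([.508,.288,.060],68.2))
a=shot('scene','s2')
cv2.imwrite('pics/c2.png',cv2.cvtColor(cv2.resize(a[195:325,310:450],None,fx=4,fy=4),cv2.COLOR_RGB2BGR))
```

```text
xyz cm [0.13 9.05 0.1 ] spin -0.001
now 4.6 [0.5084 0.2865 0.1505] [-90.    0.   68.1] F [ 0.2 -0.   0.3] w 0.0469
```

View pics/c2.png

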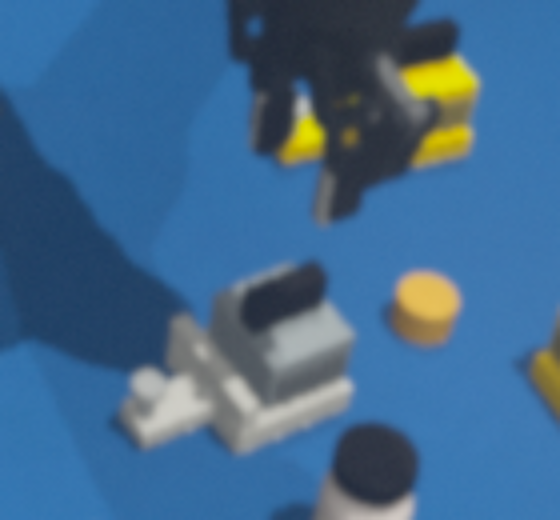

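The arm did not move because the call was refused, so the picture is unchanged. I'm resending it with every key filled in.

>>> apply_moves:
  motion:
    - {"x": 0.1,"y": 4,"z": 0.1,"spin": 0,"hand": 0.1}
    - {"x": 0.1,"y": 7,"z": 0.1,"spin": 0,"hand": 0.1}
    - {"x": 0.1,"y": 8,"z": 0.1,"spin": 0,"hand": 0.1}
    - {"x": 0.1,"y": 8,"z": 0.1,"spin": 0,"hand": 0.1}

```text
t: 5.15
tool_pos: [0.5078, 0.2878, 0.0706]
orientation: [-90.0, 0.0, 68.1]
wrist_force: [0.2, 0.8, 0.3]
width: 0.047
```

Run:
```python
from h import *
plan(([.508,.288,.060],68.2))
a=shot('scene','s3')
cv2.imwrite('pics/c3.png',cv2.cvtColor(cv2.resize(a[195:325,310:450],None,fx=4,fy=4),cv2.COLOR_RGB2BGR))
```

```text
xyz cm [ 0.02  1.06 -0.01] spin -0.001
now 5.15 [0.5078 0.2878 0.0706] [-90.    0.   68.1] F [0.2 0.8 0.3] w 0.047
```

View pics/c3.png

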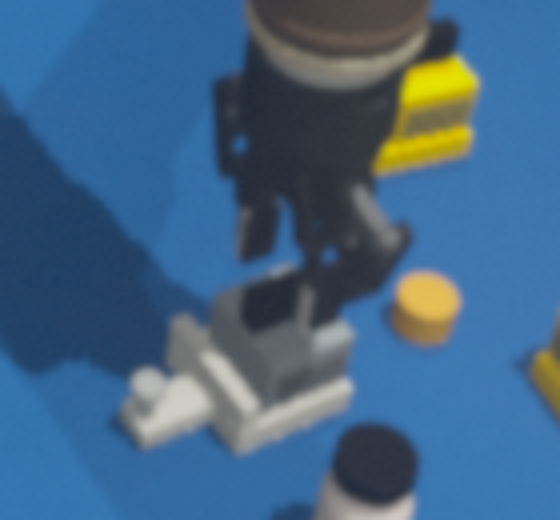

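The rib sits between the two fingers, with the near finger at crop (315,310) and the far one at (255,240). I go down 1 cm and grip.

>>> apply_moves:
  motion:
    - {"x": 0,"y": 0.9,"z": 0,"spin": 0,"hand": 0.1}
    - {"x": 0,"y": 1,"z": 0,"spin": 0,"hand": -1}
    - {"x": 0,"y": 1,"z": 0,"spin": 0,"hand": -1}
    - {"x": 0,"y": 1,"z": 0,"spin": 0,"hand": -1}
    - {"x": 0,"y": 1,"z": 0,"spin": 0,"hand": -1}
    - {"x": 0,"y": 1,"z": 0,"spin": 0,"hand": -1}
    - {"x": 0,"y": 1,"z": 0,"spin": 0,"hand": -1}
  newtons: 70

```text
t: 6.08
tool_pos: [0.5084, 0.2885, 0.0617]
orientation: [-90.1, -0.1, 68.1]
wrist_force: [1.0, 0.7, 2.7]
width: 0.0122
```

>>> apply_moves:
  motion:
    - {"x": 0,"y": -2,"z": 0,"spin": 0,"hand": -1}
    - {"x": 0,"y": -6,"z": 0,"spin": 0,"hand": -1}
    - {"x": 0,"y": -9,"z": 0,"spin": 0,"hand": -1}
    - {"x": 0,"y": -9,"z": 0,"spin": 0,"hand": -1}

```text
t: 6.58
tool_pos: [0.5091, 0.2892, 0.1542]
orientation: [-90.2, -0.2, 68.1]
wrist_force: [-0.5, -0.2, -6.0]
width: 0.0126
```

Module is held (about 6 N weight, jaw opening 12.5 mm). Next I carry it to behind the rail entry.

Run:
```python
from h import *
plan(([.426,-.024,.155],104),([.426,-.024,.125],104))
```

```text
xyz cm [-32.16  -0.2   -3.96] spin -0.626
xyz cm [-32.17   2.8   -3.95] spin -0.626
now 6.575 [0.5091 0.2892 0.1542] [-90.2  -0.2  68.1] F [-0.5 -0.2 -6. ] w 0.0126
```

>>> apply_moves:
  motion:
    - {"x": -5,"y": -0.5,"z": -0.6,"spin": -0.08,"hand": -1}
    - {"x": -10,"y": -0.5,"z": -1.2,"spin": -0.18,"hand": -1}
    - {"x": -15,"y": -0.5,"z": -1.8,"spin": -0.28,"hand": -1}
    - {"x": -20,"y": -0.5,"z": -2.4,"spin": -0.38,"hand": -1}
    - {"x": -25,"y": -0.5,"z": -3,"spin": -0.48,"hand": -1}
    - {"x": -29,"y": -0.3,"z": -3.6,"spin": -0.58,"hand": -1}
    - {"x": -32.2,"y": 0,"z": -4,"spin": -0.626,"hand": -1}
    - {"x": -32.2,"y": 1.5,"z": -4,"spin": -0.626,"hand": -1}
    - {"x": -32.2,"y": 2.8,"z": -4,"spin": -0.626,"hand": -1}
    - {"x": -32.2,"y": 2.8,"z": -4,"spin": -0.626,"hand": -1}
    - {"x": -32.2,"y": 2.8,"z": -4,"spin": -0.626,"hand": -1}

```text
t: 7.95
tool_pos: [0.4266, -0.0232, 0.125]
orientation: [-90.3, -0.1, 104.1]
wrist_force: [-0.1, -0.2, -4.1]
width: 0.0123
```

Run:
```python
from h import *
plan(([.426,-.024,.125],104))
a=shot('scene','s4');b=shot('top','t4')
for c in('scene','top'):
  for q,z in(('stud',.030+.125-.062),('rail_entry',.006),('cam_knob',.072),('dock',0)):
    for r in tip_of(c,q)[:3]: print(c,q,r,at_z(c,r['xy'],z).round(4))
f=lambda im,c,h,w: cv2.cvtColor(cv2.resize(im[c[1]-h:c[1]+h,c[0]-w:c[0]+w],None,fx=4,fy=4,interpolation=cv2.INTER_CUBIC),cv2.COLOR_RGB2BGR)
cv2.imwrite('pics/c4.png',f(a,(265,230),70,75))
cv2.imwrite('pics/c4b.png',f(b,(282,200),70,75))
cv2.imwrite('pics/c4.png',np.hstack([cv2.resize(cv2.imread('pics/c4.png'),None,fx=.66,fy=.66),cv2.resize(cv2.imread('pics/c4b.png'),None,fx=.66,fy=.66)]))
```

```text
xyz cm [-0.06  0.    0.07] spin 0.002
now 7.95 [ 0.4266 -0.0232  0.125 ] [-9.030e+01 -1.000e-01  1.041e+02] F [-0.1 -0.2 -4.1] w 0.0123
scene stud {'xy': [489.8, 314.2], 'conf': 0.96} [0.4873 0.5089 0.093 ]
scene stud {'xy': [381.1, 223.8], 'conf': 0.6} [0.4143 0.2258 0.093 ]
scene stud {'xy': [278.7, 203.2], 'conf': 0.59} [0.5152 0.0042 0.093 ]
scene rail_entry {'xy': [281.5, 224.1], 'conf': 0.79} [ 0.4972 -0.0059  0.006 ]
scene cam_knob {'xy': [282.0, 240.8], 'conf': 0.84} [0.5873 0.0813 0.072 ]
scene cam_knob {'xy': [294.7, 169.2], 'conf': 0.52} [ 0.3658 -0.0777  0.072 ]
scene dock {'xy': [260.7, 254.2], 'conf': 0.94} [0.6027 0.0242 0.    ]
scene dock {'xy': [279.6, 225.2], 'conf': 0.55} [ 0.4988 -0.0112 -0.    ]
top stud {'xy': [108.4, 256.2], 'conf': 0.98} [0.4287 0.4702 0.093 ]
top stud {'xy': [216.2, 278.1], 'conf': 0.59} [0.3512 0.1929 0.093 ]
top rail_entry {'xy': [275.9, 188.4], 'conf': 0.17} [0.5983 0.0225 0.006 ]
top cam_knob {'xy': [253.0, 189.8], 'conf': 0.73} [0.5825 0.0853 0.072 ]
top dock {'xy': [277.1, 186.4], 'conf': 0.56} [0.6056 0.0186 0.    ]
```

View pics/c4.png

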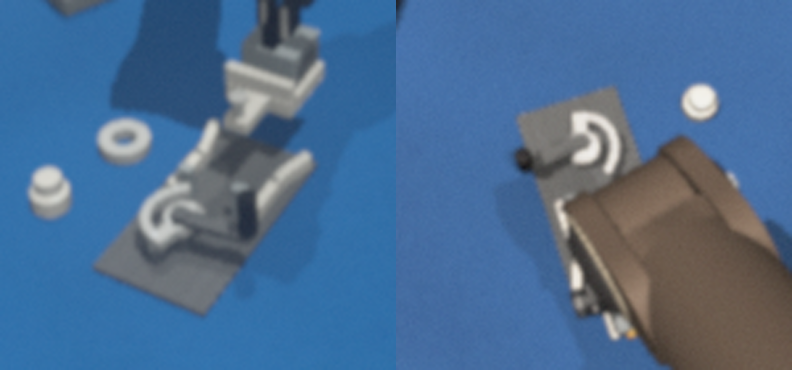

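```bash
cat > edge.py <<'E'
from h import *
from scipy.ndimage import map_coordinates,gaussian_filter
W=lambda p,l:[p[0]+np.cos(p[2])*l[0]-np.sin(p[2])*l[1],p[1]+np.sin(p[2])*l[0]+np.cos(p[2])*l[1],l[2]]
E=[((.06,-.05),(.06,.05),(1,0)),((-.157,-.05),(-.157,.05),(-1,0)),((-.15,.058),(.05,.058),(0,1)),((-.15,-.058),(.05,-.058),(0,-1))]
def edges(cam,f,p,use,R=5):
    im=cv2.imread(f).astype(float); s=gaussian_filter(im[:,:,0]-im[:,:,2],.7); out=[]
    for k in use:
        a,b,n=E[k]
        for t in np.linspace(0,1,25):
            l=np.array(a)*(1-t)+np.array(b)*t
            u=proj(cam,W(p,(*l,.006))); v=proj(cam,W(p,(l[0]+n[0]*.002,l[1]+n[1]*.002,.006)))-u; v/=np.hypot(*v)
            d=np.arange(-R,R+.1,.25); q=u[:,None]+v[:,None]*d
            pr=map_coordinates(s,[q[1],q[0]],order=1); g=np.gradient(pr)
            i=g.argmax()
            if g[i]>1.5 and 0<i<len(d)-1: out.append((k,l,v,u+v*d[i]))
    return out
def run(src,p):
    for it in range(4):
        o=[(c,*e) for c,f,use in src for e in edges(c,f,p,use,6 if it<2 else 4)]
        r=lambda x:[np.dot(proj(c,W(x,(*l,.006)))-uv,v) for c,k,l,v,uv in o]
        p=least_squares(r,p,x_scale=[.01,.01,.05],loss='soft_l1',f_scale=.4).x
    r=np.array(r(p)); 
    print([c for c,*_ in src],p.round(4),round(np.degrees(p[2]),2),[(c,k,round(np.median(r[[i for i,e in enumerate(o) if e[0]==c and e[1]==k]]),2),sum(e[0]==c and e[1]==k for e in o)) for c,_,u in src for k in u])
    return p
p0=[.6037,.02,.245]
if __name__=='__main__':
    run([('top','pics/top0.png',[0,1,2,3])],p0)
    run([('scene','pics/scene0.png',[0,1,2])],p0)
    run([('scene','pics/scene0.png',[0,1,2,3])],p0)
    run([('top','pics/top0.png',[0,1,2,3]),('scene','pics/scene0.png',[0,1,2,3])],p0)
E
python3 edge.py
```

```text
Traceback (most recent call last):
  File "edge.py", line 27, in <module>
    run([('top','pics/top0.png',[0,1,2,3])],p0)
    ~~~^^^^^^^^^^^^^^^^^^^^^^^^^^^^^^^^^^^^^^^^
  File "edge.py", line 21, in run
    p=least_squares(r,p,x_scale=[.01,.01,.05],loss='soft_l1',f_scale=.4).x
      ~~~~~~~~~~~~~^^^^^^^^^^^^^^^^^^^^^^^^^^^^^^^^^^^^^^^^^^^^^^^^^^^^^
  File "edge.py", line 20, in <lambda>
    r=lambda x:[np.dot(proj(c,W(x,(*l,.006)))-uv,v) for c,k,l,v,uv in o]
                       ~~~~^^^^^^^^^^^^^^^^^^
  File "h.py", line 14, in proj
    i=camera_info(c); q=Rm(i['orientation']).T@(np.array(P)-i['xyz']); return np.array([i['cx']+i['fx']*q[0]/q[2],i['cy']+i['fy']*q[1]/q[2]])
ValueError: time passes only in moves, steps and waits
```

```bash
sed -i 's/^def shot/import functools\n_ci=camera_info\n@functools.lru_cache\ndef camera_info(c): return _ci(c)\ndef shot/' h.py; python3 edge.py 2>&1 | tail -5
```

```text
['top'] [0.6036 0.019  0.2362] 13.53 [('top', 0, np.float64(-0.02), 25), ('top', 1, np.float64(-0.0), 25), ('top', 2, np.float64(-0.22), 23), ('top', 3, np.float64(-0.23), 25)]
['scene'] [0.6072 0.0224 0.2252] 12.9 [('scene', 0, np.float64(-0.31), 25), ('scene', 1, np.float64(-0.45), 24), ('scene', 2, np.float64(-0.04), 25)]
['scene'] [0.6073 0.0218 0.233 ] 13.35 [('scene', 0, np.float64(-0.29), 25), ('scene', 1, np.float64(-0.49), 25), ('scene', 2, np.float64(-0.32), 25), ('scene', 3, np.float64(-0.69), 25)]
['top', 'scene'] [0.6046 0.0199 0.2402] 13.76 [('top', 0, np.float64(0.25), 25), ('top', 1, np.float64(-0.49), 25), ('top', 2, np.float64(0.0), 22), ('top', 3, np.float64(-0.25), 25), ('scene', 0, np.float64(-1.5), 25), ('scene', 1, np.float64(0.51), 25), ('scene', 2, np.float64(-1.0), 25), ('scene', 3, np.float64(-0.02), 25)]
```

```bash
cat >> h.py <<'E'
DP=(.6055,.0205,np.radians(13.5))
def D(x,y,z): c,s=np.cos(DP[2]),np.sin(DP[2]); return [DP[0]+c*x-s*y,DP[1]+s*x+c*y,z]
def rep():
    s=sensors.read_state(); c,q=np.cos(DP[2]),np.sin(DP[2]); M=np.array([[c,q,0],[-q,c,0],[0,0,1]])
    print('dock frame tcp mm',(M@(s['tool_pos']-[DP[0],DP[1],0])*1e3).round(1),'F',(M@s['wrist_force']).round(1),'M',(M@s['ft_torque']).round(2),'t',s['t'])
E
python3 - <<'E'
from h import *
plan((D(-.173,0,.085),103.5),(D(-.173,0,.0685),103.5));rep()
E
```

```text
xyz cm [ 0.19  4.02 -1.15] spin 0.008
xyz cm [ 0.19  5.67 -1.14] spin 0.008
now 8.45 [ 0.4264 -0.0246  0.1251] [-90.3  -0.  104. ] F [-0.5  0.4 -5.4] w 0.0127
dock frame tcp mm [-184.7   -2.   125.1] F [-0.3  0.5 -5.4] M [-0.05  0.06 -0.03] t 8.45
```

>>> apply_moves:
  motion:
    - {"x": 0.2,"y": 1.5,"z": -1.15,"spin": 0.008,"hand": -1}
    - {"x": 0.2,"y": 3.5,"z": -1.15,"spin": 0.008,"hand": -1}
    - {"x": 0.2,"y": 4.5,"z": -1.15,"spin": 0.008,"hand": -1}
    - {"x": 0.2,"y": 5.2,"z": -1.15,"spin": 0.008,"hand": -1}
    - {"x": 0.2,"y": 5.5,"z": -1.15,"spin": 0.008,"hand": -1}
    - {"x": 0.2,"y": 5.65,"z": -1.15,"spin": 0.008,"hand": -1}
    - {"x": 0.2,"y": 5.65,"z": -1.15,"spin": 0.008,"hand": -1}

```text
t: 9.32
tool_pos: [0.4375, -0.0198, 0.0689]
orientation: [-90.4, -0.0, 103.5]
wrist_force: [-0.2, -0.3, -5.3]
width: 0.0127
```

Run:
```python
from h import *
plan((D(-.15,0,.0685),103.5));rep()
a=shot('scene','s5'); 
for q,z in(('stud',.036),('sled_grip',.076),('sled',.006)):
  for r in tip_of('scene',q)[:3]: print(q,r['xy'],r['conf'],at_z('scene',r['xy'],z).round(4))
cv2.imwrite('pics/c5.png',cv2.cvtColor(cv2.resize(a[165:285,205:335],None,fx=5,fy=5,interpolation=cv2.INTER_CUBIC),cv2.COLOR_RGB2BGR))
```

```text
xyz cm [-0.01  0.05 -2.27] spin 0.0
now 9.325 [ 0.4375 -0.0198  0.0689] [-90.4  -0.  103.5] F [-0.2 -0.3 -5.3] w 0.0127
dock frame tcp mm [-1.727e+02  1.000e-01  6.890e+01] F [-0.2 -0.3 -5.3] M [ 0.    0.06 -0.  ] t 9.325
stud [381.4, 225.7] 0.95 [0.3632 0.2015 0.036 ]
stud [490.2, 313.4] 0.79 [0.4347 0.5034 0.036 ]
stud [278.6, 220.7] 0.68 [0.516  0.0027 0.036 ]
sled_grip [472.9, 272.2] 0.96 [0.3956 0.4383 0.076 ]
sled_grip [413.0, 206.7] 0.88 [0.2959 0.2409 0.076 ]
sled_grip [293.9, 192.2] 0.63 [ 0.4444 -0.0105  0.076 ]
sled [405.2, 225.7] 0.69 [0.2941 0.2312 0.006 ]
sled [288.9, 214.5] 0.66 [ 0.4575 -0.0164  0.006 ]
sled [463.3, 294.3] 0.55 [0.3989 0.4372 0.006 ]
```

View pics/c5.png

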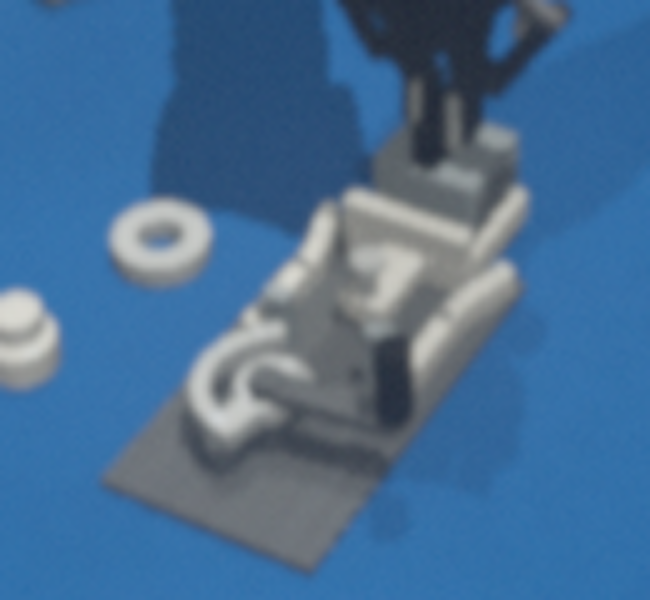

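The module sits in the lead-in, its front face at crop (345–475,200–245) between the flares, roughly centred. I slide it forward carefully.

>>> apply_moves:
  motion:
    - {"x": 0,"y": 0,"z": -0.5,"spin": 0,"hand": -1}
    - {"x": 0,"y": 0,"z": -1,"spin": 0,"hand": -1}
    - {"x": 0,"y": 0,"z": -1.5,"spin": 0,"hand": -1}
    - {"x": 0,"y": 0,"z": -1.8,"spin": 0,"hand": -1}
    - {"x": 0,"y": 0,"z": -2.1,"spin": 0,"hand": -1}
    - {"x": 0,"y": 0,"z": -2.3,"spin": 0,"hand": -1}

```text
t: 10.28
tool_pos: [0.46, -0.0143, 0.069]
orientation: [-90.4, -0.0, 103.5]
wrist_force: [-0.0, -0.0, -5.0]
width: 0.0126
```

```bash
python3 -c "
from h import *
rep()"
```

```text
dock frame tcp mm [-1.496e+02  1.000e-01  6.900e+01] F [-0. -0. -5.] M [0.03 0.06 0.04] t 10.275
```

No lateral load so far, so I keep sliding.

>>> apply_moves:
  motion:
    - {"x": 0,"y": 0,"z": -0.4,"spin": 0,"hand": -1}
    - {"x": 0,"y": 0,"z": -0.8,"spin": 0,"hand": -1}
    - {"x": 0,"y": 0,"z": -1.2,"spin": 0,"hand": -1}
    - {"x": 0,"y": 0,"z": -1.5,"spin": 0,"hand": -1}

```text
t: 10.78
tool_pos: [0.4749, -0.0107, 0.0691]
orientation: [-90.4, -0.0, 103.5]
wrist_force: [0.5, 1.2, -5.6]
width: 0.0125
```

```bash
python3 -c "
from h import *
rep()"
```

```text
dock frame tcp mm [-1.343e+02  1.000e-01  6.910e+01] F [ 0.7  1.1 -5.6] M [ 0.06  0.05 -0.03] t 10.775
```

>>> apply_moves:
  motion:
    - {"x": 0,"y": 0,"z": -0.4,"spin": 0,"hand": -1}
    - {"x": 0,"y": 0,"z": -0.8,"spin": 0,"hand": -1}
    - {"x": 0,"y": 0,"z": -1.2,"spin": 0,"hand": -1}
    - {"x": 0,"y": 0,"z": -1.5,"spin": 0,"hand": -1}

```text
t: 11.28
tool_pos: [0.4898, -0.0071, 0.0692]
orientation: [-90.4, -0.0, 103.5]
wrist_force: [0.2, -0.2, -4.7]
width: 0.0124
```

```bash
python3 -c "
from h import *
rep()"
```

```text
dock frame tcp mm [-1.19e+02  1.00e-01  6.92e+01] F [ 0.2 -0.2 -4.7] M [-0.    0.08 -0.03] t 11.275
```

>>> apply_moves:
  motion:
    - {"x": 0,"y": 0.12,"z": -0.2,"spin": 0,"hand": -1}
    - {"x": 0,"y": 0.12,"z": -0.4,"spin": 0,"hand": -1}
    - {"x": 0,"y": 0.12,"z": -0.55,"spin": 0,"hand": -1}
    - {"x": 0,"y": 0.12,"z": -0.7,"spin": 0,"hand": -1}
    - {"x": 0,"y": 0.12,"z": -0.7,"spin": 0,"hand": -1}

```text
t: 11.9
tool_pos: [0.4967, -0.0055, 0.068]
orientation: [-90.4, -0.0, 103.5]
wrist_force: [-0.4, 0.5, -4.0]
width: 0.0127
```

```bash
python3 -c "
from h import *
rep()"
```

```text
dock frame tcp mm [-1.118e+02  1.000e-01  6.800e+01] F [-0.3  0.6 -4. ] M [-0.01  0.06 -0.03] t 11.9
```

>>> apply_moves:
  motion:
    - {"x": 0,"y": 0.05,"z": -0.1,"spin": 0,"hand": -1}
    - {"x": 0,"y": 0.05,"z": -0.2,"spin": 0,"hand": -1}
    - {"x": 0,"y": 0.05,"z": -0.3,"spin": 0,"hand": -1}
    - {"x": 0,"y": 0.05,"z": -0.3,"spin": 0,"hand": -1}

```text
t: 12.4
tool_pos: [0.4998, -0.0048, 0.0677]
orientation: [-90.4, -0.0, 103.5]
wrist_force: [-0.4, -0.9, -1.1]
width: 0.0129
```

```bash
python3 -c "
from h import *
rep()"
```

```text
dock frame tcp mm [-1.087e+02  1.000e-01  6.770e+01] F [-0.6 -0.8 -1.1] M [-0.16  0.35  0.  ] t 12.4
```

>>> apply_moves:
  motion:
    - {"x": 0,"y": 0,"z": -0.1,"spin": 0,"hand": -1}
    - {"x": 0,"y": 0,"z": -0.2,"spin": 0,"hand": -1}
    - {"x": 0,"y": 0,"z": -0.2,"spin": 0,"hand": -1}

```text
t: 12.78
tool_pos: [0.5011, -0.0044, 0.0676]
orientation: [-90.3, -0.0, 103.5]
wrist_force: [-4.7, -1.5, 3.3]
width: 0.0122
```

```bash
python3 -c "
from h import *
rep()"
```

```text
dock frame tcp mm [-1.074e+02  1.000e-01  6.760e+01] F [-4.9 -0.4  3.3] M [-0.04  1.3  -0.05] t 12.775
```

Contact with the hub: 5 N, with the stud about 28 mm from the cam axis as expected. I release and rise.

>>> apply_moves:
  motion:
    - {"x": 0,"y": -0.03,"z": 0.05,"spin": 0,"hand": -0.1}
    - {"x": 0,"y": -0.03,"z": 0.05,"spin": 0,"hand": -0.1}
    - {"x": 0,"y": -0.03,"z": 0.05,"spin": 0,"hand": -0.1}
    - {"x": 0,"y": -0.03,"z": 0.05,"spin": 0,"hand": -0.1}
    - {"x": 0,"y": -2,"z": 0.05,"spin": 0,"hand": -0.1}
    - {"x": 0,"y": -5,"z": 0.05,"spin": 0,"hand": -0.1}
    - {"x": 0,"y": -9,"z": 0.05,"spin": 0,"hand": -0.1}
    - {"x": 0,"y": -9,"z": 0.05,"spin": 0,"hand": -0.1}

```text
t: 13.78
tool_pos: [0.5022, -0.0042, 0.1615]
orientation: [-90.6, 0.1, 103.5]
wrist_force: [0.4, -0.4, -0.1]
width: 0.0384
```

```bash
cat >> h.py <<'E'
def K(a,r=.065): th=1.75-a; return D(r*np.cos(th),r*np.sin(th),0),13.5+np.degrees(th)-90
E
python3 - <<'E'
from h import *
rep()
for c in('scene','top'):
  shot(c,c+'6')
  for q,z in(('cam_knob',.072),('stud',.036)):
    for r in tip_of(c,q)[:3]:
      w=at_z(c,r['xy'],z)
      if abs(w[0]-.57)<.09 and abs(w[1]-.03)<.09: print(c,q,r,w.round(4))
for a in(0,.1,.2): print(a,K(a))
p,y=K(.08)
plan(([p[0],p[1],.157],y),([p[0],p[1],.058],y))
a=cv2.imread('pics/scene6.png')[175:285,205:335]; b=cv2.imread('pics/top6.png')[140:250,215:345]
cv2.imwrite('pics/c6.png',np.hstack([cv2.resize(i,(390,330),interpolation=cv2.INTER_CUBIC) for i in(a,b)]))
E
```

```text
dock frame tcp mm [-1.062e+02  1.000e-01  1.615e+02] F [ 0.3 -0.4 -0.1] M [0.01 0.02 0.01] t 13.775
scene cam_knob {'xy': [280.2, 239.6], 'conf': 0.74} [0.5872 0.0757 0.072 ]
scene stud {'xy': [264.9, 240.0], 'conf': 0.93} [0.5865 0.0245 0.036 ]
top cam_knob {'xy': [251.3, 190.8], 'conf': 0.63} [0.58   0.0901 0.072 ]
0 ([np.float64(0.5793031760778884), np.float64(0.07998719539862234), 0], np.float64(23.767614147894065))
0.1 ([np.float64(0.5853728610438258), np.float64(0.08230532563977681), 0], np.float64(18.03803619658582))
0.2 ([np.float64(0.5916436497290657), np.float64(0.08400591749726305), 0], np.float64(12.308458245277606))
xyz cm [  6.45   0.04 -10.25] spin 1.472
xyz cm [  6.44   9.94 -10.21] spin 1.472
now 14.075 [ 0.4996 -0.0048  0.157 ] [-90.2  -0.  103.5] F [-0.2  0.2  0.5] w 0.0383
```

View pics/c6.png

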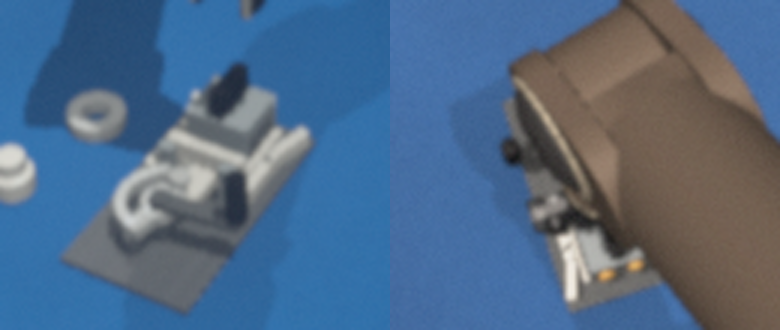

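The module is in the rails, its stud in the cam mouth (left crop about (195,180)), and the knob at about (235,195) agrees with the model at a≈0.1. I move over the knob.

>>> apply_moves:
  motion:
    - {"x": 3,"y": 0,"z": -5,"spin": 0.3,"hand": 0.15}
    - {"x": 6.5,"y": 0,"z": -10.2,"spin": 0.6,"hand": 0.15}
    - {"x": 6.5,"y": 0,"z": -10.2,"spin": 0.9,"hand": 0.15}
    - {"x": 6.5,"y": 0,"z": -10.2,"spin": 1.2,"hand": 0.15}
    - {"x": 6.5,"y": 0,"z": -10.2,"spin": 1.47,"hand": 0.15}
    - {"x": 6.5,"y": 0,"z": -10.2,"spin": 1.47,"hand": 0.15}
    - {"x": 6.5,"y": 0,"z": -10.2,"spin": 1.47,"hand": 0.15}
    - {"x": 6.5,"y": 0,"z": -10.2,"spin": 1.47,"hand": 0.15}
    - {"x": 6.5,"y": 0,"z": -10.2,"spin": 1.47,"hand": 0.15}
    - {"x": 6.5,"y": 0,"z": -10.2,"spin": 1.47,"hand": 0.15}

```text
t: 15.32
tool_pos: [0.5833, 0.0824, 0.157]
orientation: [-90.0, -0.2, 19.5]
wrist_force: [-0.3, 0.4, -0.1]
width: 0.0496
```

>>> apply_moves:
  motion:
    - {"x": 0,"y": 3,"z": 0,"spin": 0,"hand": 0.15}
    - {"x": 0,"y": 5.3,"z": 0,"spin": 0,"hand": 0.15}
    - {"x": 0,"y": 5.3,"z": 0,"spin": 0,"hand": 0.15}

```text
t: 15.7
tool_pos: [0.5821, 0.0821, 0.1022]
orientation: [-89.9, 0.0, 19.6]
wrist_force: [0.7, -0.7, -0.3]
width: 0.0489
```

Run:
```python
from h import *
rep(); p,y=K(.08); plan(([p[0],p[1],.057],y))
a=shot('scene','s7')[155:285,215:345]
cv2.imwrite('pics/c7.png',cv2.cvtColor(cv2.resize(a,(520,520),interpolation=cv2.INTER_CUBIC),cv2.COLOR_RGB2BGR))
```

```text
dock frame tcp mm [ -8.3  65.4 102.2] F [ 0.5 -0.9 -0.3] M [-0.05 -0.05  0.07] t 15.7
xyz cm [ 0.18  4.52 -0.1 ] spin 0.008
now 15.7 [0.5821 0.0821 0.1022] [-89.9   0.   19.6] F [ 0.7 -0.7 -0.3] w 0.0489
```

View pics/c7.png

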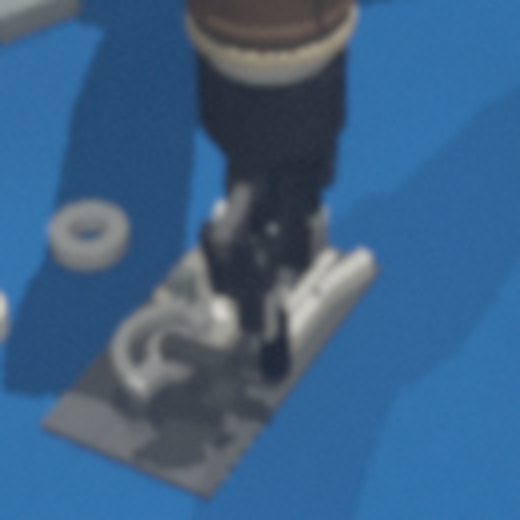

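Run:
```python
from h import *
s=sensors.read_state(); t=s['tool_pos']; R=Rm(s['orientation'])
for d in(-.025,0,.025): print(d,((proj('scene',t+R[:,0]*d+[0,0,.005])-[215,155])*4).round())
p,_=K(.08)
for z in(.047,.092): print('knob',z,((proj('scene',[p[0],p[1],z])-[215,155])*4).round())
```

```text
-0.025 [291. 264.]
0 [274. 293.]
0.025 [255. 323.]
knob 0.047 [273. 372.]
knob 0.092 [272. 315.]
```

The projections match: leading finger predicted at (255,323) and seen at about (255,328), knob predicted at (272,315–372) and seen there. I descend.

>>> apply_moves:
  motion:
    - {"x": 0.15,"y": 1.5,"z": -0.1,"spin": 0.01,"hand": 0.15}
    - {"x": 0.15,"y": 3,"z": -0.1,"spin": 0.01,"hand": 0.15}
    - {"x": 0.15,"y": 4.3,"z": -0.1,"spin": 0.01,"hand": 0.15}
    - {"x": 0.15,"y": 4.3,"z": -0.1,"spin": 0.01,"hand": 0.15}
    - {"x": 0.15,"y": 4.3,"z": -0.1,"spin": 0.01,"hand": -0.25}
    - {"x": 0.15,"y": 4.3,"z": -0.1,"spin": 0.01,"hand": -0.25}
    - {"x": 0.15,"y": 4.3,"z": -0.1,"spin": 0.01,"hand": -0.25}

```text
t: 16.62
tool_pos: [0.5851, 0.0822, 0.061]
orientation: [-89.9, -0.1, 19.0]
wrist_force: [1.1, 0.1, 0.1]
width: 0.0321
```

```bash
cat >> h.py <<'E'
def arc(a1,n,z=None,r=.065,a0=None):
    # rows from the current tool angle to a1 (pad-centre angle), n rows
    s=sensors.read_state(); R=Rm(s['orientation']); z=s['tool_pos'][2] if z is None else z
    if a0 is None:
        a0=1.75-np.radians(s['orientation'][2]+90-13.5)
    rows=[]
    for a in np.linspace(a0,a1,n+1)[1:]:
        p,y=K(a,r); p[2]=z; d=R.T@(np.array(p)-s['tool_pos'])*100; sp=-np.radians((y-s['orientation'][2]+180)%360-180)
        rows.append([round(float(v),2) for v in(*d,sp)])
    print('a0',round(a0,3)); [print(q) for q in rows]
def tang():
    s=sensors.read_state(); R=Rm(s['orientation']); d=s['tool_pos'][:2]-np.array(DP[:2]); F=s['wrist_force']
    th=np.arctan2(d[1],d[0])-DP[2]; tx=np.array([np.sin(th+DP[2]),-np.cos(th+DP[2]),0]); rr=np.array([np.cos(th+DP[2]),np.sin(th+DP[2]),0])
    print('a_tcp',round(1.75-th,3),'r',round(np.hypot(*d),4),'Ft(resist)',round(-F@tx,2),'Fr',round(F@rr,2),'Fz',round(F[2],2),'Mz',s['ft_torque'].round(2),'w',round(s['width'],4),'t',s['t'],'yaw',s['orientation'][2].round(1),'z',s['tool_pos'][2].round(4))
E
python3 -c "
from h import *
tang(); arc(.6,8)"
```

```text
a_tcp 0.096 r 0.065 Ft(resist) -1.11 Fr -0.21 Fz 0.1 Mz [-0.04  0.02  0.02] w 0.0321 t 16.625 yaw 19.0 z 0.061
a0 0.083
[0.33, 0.0, -0.01, 0.06]
[0.75, 0.0, -0.05, 0.13]
[1.17, 0.0, -0.12, 0.19]
[1.58, 0.0, -0.21, 0.26]
[1.98, 0.0, -0.33, 0.32]
[2.37, 0.0, -0.48, 0.39]
[2.76, 0.01, -0.65, 0.45]
[3.13, 0.01, -0.85, 0.52]
```

>>> apply_moves:
  motion:
    - {"x": 0.33,"y": 0,"z": -0.01,"spin": 0.06,"hand": -0.25}
    - {"x": 0.75,"y": 0,"z": -0.05,"spin": 0.13,"hand": -0.25}
    - {"x": 1.17,"y": 0,"z": -0.12,"spin": 0.19,"hand": -0.25}
    - {"x": 1.58,"y": 0,"z": -0.21,"spin": 0.26,"hand": -0.25}
    - {"x": 1.98,"y": 0,"z": -0.33,"spin": 0.32,"hand": -0.25}
    - {"x": 2.37,"y": 0,"z": -0.48,"spin": 0.39,"hand": -0.25}
    - {"x": 2.76,"y": 0,"z": -0.65,"spin": 0.45,"hand": -0.25}
    - {"x": 3.13,"y": 0,"z": -0.85,"spin": 0.52,"hand": -0.25}

```text
t: 17.62
tool_pos: [0.6171, 0.0841, 0.0611]
orientation: [-89.9, -0.0, -10.9]
wrist_force: [-1.9, -0.7, 0.3]
width: 0.0319
```

Run:
```python
from h import *
tang()
for c in('scene',):
  shot(c,'s8')
  for q,z in(('cam_knob',.072),('stud',.036)):
    for r in tip_of(c,q)[:2]:
      w=at_z(c,r['xy'],z); print(q,r,w.round(4),'ang',1.75-(np.arctan2(w[1]-DP[1],w[0]-DP[0])-DP[2]))
arc(1.0,7)
```

```text
a_tcp 0.595 r 0.0647 Ft(resist) 1.75 Fr -1.07 Fz 0.32 Mz [-0.08  0.32  0.03] w 0.0319 t 17.625 yaw -10.9 z 0.0611
cam_knob {'xy': [276.3, 249.1], 'conf': 0.75} [0.6144 0.0894 0.072 ] ang 0.5431453162727342
stud {'xy': [490.3, 311.5], 'conf': 0.79} [0.4302 0.5016 0.036 ] ang 0.06534163911420765
stud {'xy': [385.1, 224.4], 'conf': 0.73} [0.3534 0.2056 0.036 ] ang -0.5225706852029948
a0 0.601
[0.37, 0.0, -0.01, 0.06]
[0.73, 0.0, -0.04, 0.11]
[1.1, 0.0, -0.1, 0.17]
[1.46, 0.0, -0.17, 0.23]
[1.82, 0.0, -0.26, 0.28]
[2.17, 0.0, -0.38, 0.34]
[2.52, 0.0, -0.51, 0.4]
```

The lever follows the tool at about 1.8 N, which is within free turning. I continue to tool angle 1.0.

>>> apply_moves:
  motion:
    - {"x": 0.37,"y": 0,"z": -0.01,"spin": 0.06,"hand": -0.25}
    - {"x": 0.73,"y": 0,"z": -0.04,"spin": 0.11,"hand": -0.25}
    - {"x": 1.1,"y": 0,"z": -0.1,"spin": 0.17,"hand": -0.25}
    - {"x": 1.46,"y": 0,"z": -0.17,"spin": 0.23,"hand": -0.25}
    - {"x": 1.82,"y": 0,"z": -0.26,"spin": 0.28,"hand": -0.25}
    - {"x": 2.17,"y": 0,"z": -0.38,"spin": 0.34,"hand": -0.25}
    - {"x": 2.52,"y": 0,"z": -0.51,"spin": 0.4,"hand": -0.25}

```text
t: 18.65
tool_pos: [0.6409, 0.075, 0.0611]
orientation: [-89.9, 0.0, -33.6]
wrist_force: [-1.8, 0.3, -0.4]
width: 0.0321
```

```bash
python3 -c "
from h import *
tang(); arc(1.15,4)"
```

```text
a_tcp 0.99 r 0.065 Ft(resist) 1.7 Fr -0.72 Fz -0.44 Mz [ 0.06  0.28 -0.02] w 0.0321 t 18.65 yaw -33.6 z 0.0611
a0 1.001
[0.31, -0.0, -0.0, 0.04]
[0.55, -0.0, -0.02, 0.07]
[0.8, -0.0, -0.04, 0.11]
[1.03, -0.0, -0.07, 0.15]
```

>>> apply_moves:
  motion:
    - {"x": 0.31,"y": 0,"z": 0,"spin": 0.04,"hand": -0.25}
    - {"x": 0.55,"y": 0,"z": -0.02,"spin": 0.07,"hand": -0.25}
    - {"x": 0.8,"y": 0,"z": -0.04,"spin": 0.11,"hand": -0.25}
    - {"x": 1.03,"y": 0,"z": -0.07,"spin": 0.15,"hand": -0.25}

```text
t: 19.15
tool_pos: [0.6492, 0.0688, 0.0612]
orientation: [-89.9, 0.0, -42.3]
wrist_force: [-0.8, 1.5, 0.0]
width: 0.0322
```

```bash
python3 -c "
from h import *
tang(); arc(1.27,4)"
```

```text
a_tcp 1.15 r 0.0651 Ft(resist) 1.62 Fr 0.62 Fz 0.01 Mz [0.24 0.24 0.03] w 0.0322 t 19.15 yaw -42.3 z 0.0612
a0 1.153
[0.21, -0.0, -0.02, 0.03]
[0.4, -0.0, -0.02, 0.06]
[0.59, -0.0, -0.04, 0.09]
[0.78, -0.0, -0.06, 0.12]
```

>>> apply_moves:
  motion:
    - {"x": 0.21,"y": 0,"z": -0.02,"spin": 0.03,"hand": -0.25}
    - {"x": 0.4,"y": 0,"z": -0.02,"spin": 0.06,"hand": -0.25}
    - {"x": 0.59,"y": 0,"z": -0.04,"spin": 0.09,"hand": -0.25}
    - {"x": 0.78,"y": 0,"z": -0.06,"spin": 0.12,"hand": -0.25}

```text
t: 19.65
tool_pos: [0.6546, 0.0632, 0.0611]
orientation: [-89.8, 0.1, -49.3]
wrist_force: [-0.9, 1.8, 0.5]
width: 0.0321
```

```bash
python3 -c "
from h import *
tang(); arc(1.37,4)"
```

```text
a_tcp 1.27 r 0.0651 Ft(resist) 1.94 Fr 0.55 Fz 0.53 Mz [ 0.39  0.15 -0.05] w 0.0321 t 19.65 yaw -49.3 z 0.0611
a0 1.275
[0.19, -0.0, -0.01, 0.02]
[0.34, -0.0, -0.02, 0.05]
[0.5, -0.0, -0.03, 0.07]
[0.65, -0.0, -0.04, 0.09]
```

>>> apply_moves:
  motion:
    - {"x": 0.19,"y": 0,"z": -0.01,"spin": 0.02,"hand": -0.25}
    - {"x": 0.34,"y": 0,"z": -0.02,"spin": 0.05,"hand": -0.25}
    - {"x": 0.5,"y": 0,"z": -0.03,"spin": 0.07,"hand": -0.25}
    - {"x": 0.65,"y": 0,"z": -0.04,"spin": 0.1,"hand": -0.25}

```text
t: 20.15
tool_pos: [0.6586, 0.058, 0.0612]
orientation: [-89.8, 0.1, -55.1]
wrist_force: [0.1, 2.0, 1.0]
width: 0.0321
```

```bash
python3 -c "
from h import *
tang(); arc(1.47,4)"
```

```text
a_tcp 1.371 r 0.0651 Ft(resist) 1.58 Fr 1.2 Fz 0.98 Mz [0.47 0.12 0.  ] w 0.0321 t 20.15 yaw -55.1 z 0.0612
a0 1.377
[0.19, -0.0, -0.01, 0.02]
[0.34, -0.0, -0.01, 0.05]
[0.49, -0.0, -0.02, 0.07]
[0.64, -0.0, -0.03, 0.09]
```

>>> apply_moves:
  motion:
    - {"x": 0.19,"y": 0,"z": -0.01,"spin": 0.02,"hand": -0.25}
    - {"x": 0.34,"y": 0,"z": -0.01,"spin": 0.05,"hand": -0.25}
    - {"x": 0.5,"y": 0,"z": -0.02,"spin": 0.07,"hand": -0.25}
    - {"x": 0.65,"y": 0,"z": -0.03,"spin": 0.1,"hand": -0.25}

```text
t: 20.65
tool_pos: [0.6622, 0.0524, 0.0612]
orientation: [-89.9, 0.1, -61.0]
wrist_force: [-1.7, 2.7, 0.3]
width: 0.032
```

```bash
python3 -c "
from h import *
tang(); arc(1.57,4)"
```

```text
a_tcp 1.473 r 0.065 Ft(resist) 3.18 Fr -0.21 Fz 0.3 Mz [ 0.46  0.06 -0.04] w 0.032 t 20.65 yaw -61.0 z 0.0612
a0 1.479
[0.18, -0.0, -0.0, 0.02]
[0.33, -0.0, -0.01, 0.05]
[0.48, -0.0, -0.02, 0.07]
[0.63, -0.0, -0.03, 0.09]
```

Resistance may be rising, so I take smaller steps with averaged force.

>>> apply_moves:
  motion:
    - {"x": 0.13,"y": 0,"z": 0,"spin": 0.02,"hand": -0.25}
    - {"x": 0.28,"y": 0,"z": -0.01,"spin": 0.04,"hand": -0.25}
    - {"x": 0.28,"y": 0,"z": -0.01,"spin": 0.04,"hand": -0.25}

```text
t: 21.02
tool_pos: [0.6636, 0.0496, 0.0613]
orientation: [-89.9, 0.1, -63.3]
wrist_force: [-0.3, 2.1, 0.3]
width: 0.032
```

```bash
cat >> h.py <<'E'
def favg(n=6):
    L=[]
    for i in range(n):
        s=sensors.read_state(); d=s['tool_pos'][:2]-np.array(DP[:2]); u=d/np.hypot(*d); F=s['wrist_force']
        L.append([-(F[0]*u[1]-F[1]*u[0]),F[0]*u[0]+F[1]*u[1],F[2],1.75-(np.arctan2(d[1],d[0])-DP[2]),*s['ft_torque']]); snapshot('scene')
    L=np.array(L); print('Ft',L[:,0].round(1),'mean Ft,Fr,Fz,a,M',L.mean(0).round(3),'t',s['t'])
E
python3 -c "
from h import *
favg(); tang()"
```

```text
Ft [2.  1.1 1.3 1.2 1.2 1.3] mean Ft,Fr,Fz,a,M [ 1.329  0.9    0.358  1.521  0.27  -0.016 -0.028] t 21.275
a_tcp 1.521 r 0.0649 Ft(resist) 0.9 Fr 0.78 Fz -0.36 Mz [0.24 0.05 0.03] w 0.0317 t 21.325 yaw -63.3 z 0.0612
```

>>> apply_moves:
  motion:
    - {"x": 0.16,"y": 0,"z": 0,"spin": 0.025,"hand": -0.25}
    - {"x": 0.32,"y": 0,"z": -0.01,"spin": 0.05,"hand": -0.25}
    - {"x": 0.48,"y": 0,"z": -0.02,"spin": 0.075,"hand": -0.25}

```text
t: 21.7
tool_pos: [0.6654, 0.0453, 0.0612]
orientation: [-89.9, 0.1, -67.6]
wrist_force: [-0.5, 2.8, 0.6]
width: 0.0321
```

```bash
python3 -c "
from h import *
favg(4); arc(1.7,4)"
```

```text
Ft [2.8 2.4 1.8 2.1] mean Ft,Fr,Fz,a,M [ 2.287  0.361  0.499  1.596  0.473  0.103 -0.003] t 21.85
a0 1.594
[0.15, -0.0, 0.0, 0.03]
[0.32, -0.0, -0.0, 0.05]
[0.49, -0.0, -0.01, 0.08]
[0.67, -0.0, -0.03, 0.11]
```

>>> apply_moves:
  motion:
    - {"x": 0.16,"y": 0,"z": 0,"spin": 0.025,"hand": -0.25}
    - {"x": 0.32,"y": 0,"z": -0.01,"spin": 0.05,"hand": -0.25}
    - {"x": 0.48,"y": 0,"z": -0.02,"spin": 0.075,"hand": -0.25}

```text
t: 22.28
tool_pos: [0.667, 0.0409, 0.0612]
orientation: [-89.9, 0.1, -71.9]
wrist_force: [-0.9, 3.3, 0.7]
width: 0.032
```

```bash
python3 -c "
from h import *
favg(4); arc(1.75,4)"
```

```text
Ft [3.5 3.9 3.3 3.5] mean Ft,Fr,Fz,a,M [ 3.548 -0.432  0.543  1.668  0.732  0.31   0.023] t 22.425
a0 1.669
[0.13, -0.0, 0.01, 0.02]
[0.26, -0.0, 0.0, 0.04]
[0.39, -0.0, -0.01, 0.06]
[0.52, -0.0, -0.01, 0.08]
```

Load is rising: 3.5 N, held statically. I take smaller steps.

>>> apply_moves:
  motion:
    - {"x": 0.16,"y": 0,"z": 0,"spin": 0.025,"hand": -0.25}
    - {"x": 0.32,"y": 0,"z": -0.01,"spin": 0.05,"hand": -0.25}
    - {"x": 0.32,"y": 0,"z": -0.01,"spin": 0.05,"hand": -0.25}

```text
t: 22.85
tool_pos: [0.6683, 0.0375, 0.0612]
orientation: [-89.9, 0.1, -74.7]
wrist_force: [-1.4, 3.9, 1.0]
width: 0.0318
```

```bash
python3 -c "
from h import *
favg(4)"
```

```text
Ft [4.1 4.5 3.4 3.7] mean Ft,Fr,Fz,a,M [ 3.920e+00 -1.340e-01  9.640e-01  1.721e+00  7.650e-01  3.060e-01
 -1.000e-03] t 23.0
```

>>> apply_moves:
  motion:
    - {"x": 0.16,"y": 0,"z": 0,"spin": 0.025,"hand": -0.25}
    - {"x": 0.32,"y": 0,"z": -0.01,"spin": 0.05,"hand": -0.25}
    - {"x": 0.32,"y": 0,"z": -0.01,"spin": 0.05,"hand": -0.25}

```text
t: 23.42
tool_pos: [0.6691, 0.0343, 0.0613]
orientation: [-89.9, 0.1, -77.6]
wrist_force: [-2.2, 4.3, 0.7]
width: 0.0322
```

```bash
python3 -c "
from h import *
favg(4)"
```

```text
Ft [4.6 4.4 4.2 3.7] mean Ft,Fr,Fz,a,M [ 4.225e+00 -7.960e-01  7.250e-01  1.771e+00  8.100e-01  2.990e-01
 -2.000e-03] t 23.575
```

>>> apply_moves:
  motion:
    - {"x": 0.16,"y": 0,"z": 0,"spin": 0.025,"hand": -0.25}
    - {"x": 0.32,"y": 0,"z": -0.01,"spin": 0.05,"hand": -0.25}
    - {"x": 0.32,"y": 0,"z": -0.01,"spin": 0.05,"hand": -0.25}

```text
t: 24.0
tool_pos: [0.6695, 0.0317, 0.0612]
orientation: [-89.9, 0.1, -80.5]
wrist_force: [-1.7, 5.2, 1.1]
width: 0.032
```

```bash
python3 -c "
from h import *
favg(4)
a=cv2.imread('pics/scene0.png'); a=shot('scene','s9')[170:300,200:330]
print(near('scene','cam_knob',proj('scene',[*K(1.7)[0][:2],.072]),20),proj('scene',[*K(1.7)[0][:2],.072]))
cv2.imwrite('pics/c9.png',cv2.cvtColor(cv2.resize(a,(520,520),interpolation=cv2.INTER_CUBIC),cv2.COLOR_RGB2BGR))"
```

```text
Ft [5.4 5.9 5.2 5.4] mean Ft,Fr,Fz,a,M [ 5.47  -1.488  1.386  1.813  1.04   0.439  0.017] t 24.15
[239.8 249.5] [242.71063326 251.1725653 ]
```

View pics/c9.png

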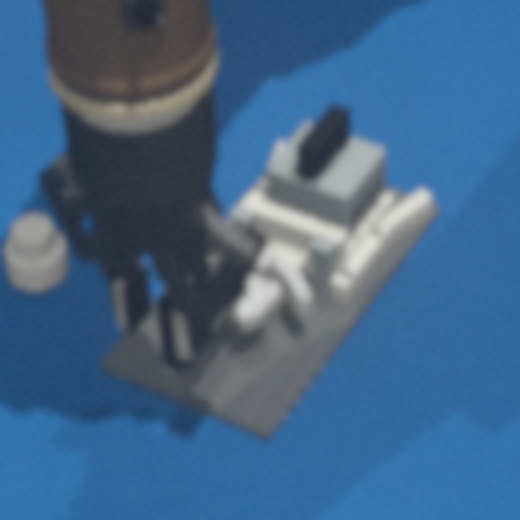

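The lever has swung round, and the module front is at the stops. The leading finger, at crop (125,300), is clear of the coupling at (35,250). Static load is 5.5 N, so a little more is needed.

>>> apply_moves:
  motion:
    - {"x": 0.15,"y": 0,"z": 0,"spin": 0.02,"hand": -0.25}
    - {"x": 0.26,"y": 0,"z": 0,"spin": 0.04,"hand": -0.25}
    - {"x": 0.26,"y": 0,"z": 0,"spin": 0.04,"hand": -0.25}

```text
t: 24.68
tool_pos: [0.6694, 0.0303, 0.0612]
orientation: [-89.9, 0.2, -82.7]
wrist_force: [-3.1, 6.1, 2.4]
width: 0.0321
```

```bash
python3 -c "
from h import *
favg(6)"
```

```text
Ft [6.5 7.8 7.4 5.7 7.3 6.7] mean Ft,Fr,Fz,a,M [ 6.894 -2.276  2.188  1.833  1.351  0.686  0.025] t 24.925
```

Steady 6.9 N on the knob. I back off, let go and rise.

>>> apply_moves:
  motion:
    - {"x": -0.3,"y": 0,"z": 0,"spin": 0,"hand": -0.25}
    - {"x": -0.6,"y": 0,"z": 0,"spin": 0,"hand": -0.25}
    - {"x": -0.7,"y": 0,"z": 0,"spin": 0,"hand": -0.15}
    - {"x": -0.7,"y": -2,"z": 0,"spin": 0,"hand": -0.15}
    - {"x": -0.7,"y": -6,"z": 0,"spin": 0,"hand": -0.15}
    - {"x": -0.7,"y": -11,"z": 0,"spin": 0,"hand": -0.15}
    - {"x": -0.7,"y": -14,"z": 0,"spin": 0,"hand": -0.15}
    - {"x": -0.7,"y": -14,"z": 0,"spin": 0,"hand": -0.15}

```text
t: 25.98
tool_pos: [0.6704, 0.0365, 0.2063]
orientation: [-89.5, 0.2, -82.8]
wrist_force: [0.0, 0.4, 1.0]
width: 0.036
```

Run:
```python
from h import *
rep(); plan(([.45,-.3,.25],-82))
a=shot('scene','s10')
for q,z in(('cam_knob',.072),('stud',.036)):
  for r in tip_of('scene',q)[:3]:
    w=at_z('scene',r['xy'],z)
    if abs(w[0]-.6)<.1 and abs(w[1])<.1: print(q,r,w.round(4),'a',1.75-(np.arctan2(w[1]-DP[1],w[0]-DP[0])-DP[2]))
cv2.imwrite('pics/c10.png',cv2.cvtColor(cv2.resize(a[150:350,190:530],None,fx=2.3,fy=2.3,interpolation=cv2.INTER_CUBIC),cv2.COLOR_RGB2BGR))
```

```text
dock frame tcp mm [ 66.8   0.4 206.3] F [0.1 0.4 1. ] M [-0.    0.02  0.01] t 25.975
xyz cm [ 30.58  -4.69 -26.07] spin -0.013
now 25.975 [0.6704 0.0365 0.2063] [-89.5   0.2 -82.8] F [0.  0.4 1. ] w 0.036
cam_knob {'xy': [240.4, 251.8], 'conf': 0.7} [0.6725 0.0364 0.072 ] a 1.7525163870660057
stud {'xy': [263.7, 240.9], 'conf': 0.66} [0.5905 0.0245 0.036 ] a -0.8948079038546419
```

View pics/c10.png

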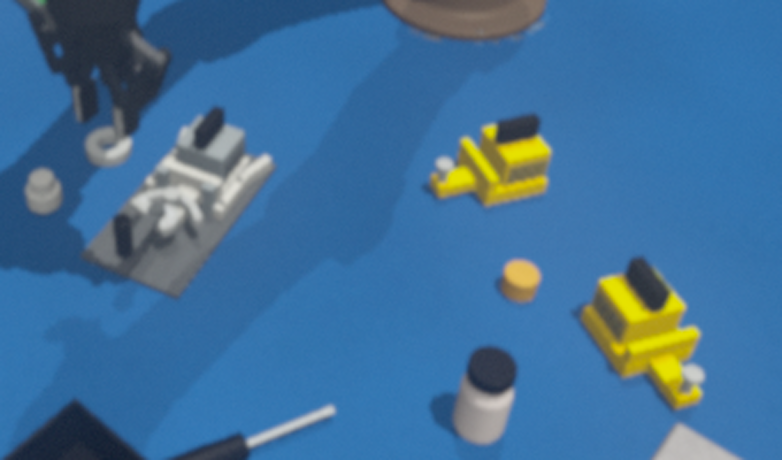

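The lever stands at a≈1.75 where I left it, with its knob at crop (123,235). The module is in the rails, the bystanders are in place and the gripper is well clear, so I hand in.

```bash
python3 -c "
from station import finish_job
print(finish_job())"
```

```text
the job is handed in; nothing more can be done
None
```

The grey module is in the guide rails, with its stud drawn in by the cam, and I left it clamped and handed the job in at about 26 s. `finish_job` reports no verdict.

- **Insertion:** I gripped the grey module by its rib and slid it in until the stud met the hub. The contact force was about 5 N, with the stud about 28 mm from the cam axis as described.
- **Clamping:** I swung the lever clockwise, and the load began to rise at about 1.6 rad of tool angle. I stopped at a mean of 6.9 N at rest on the knob, with single readings from 5.7 to 7.8 N.
- **After letting go:** The lever stayed at about 1.75 rad, the wrist force was near zero and the gripper was about 13 cm above the knob. The last picture shows the nearby bystanders and both yellow look-alikes apparently where they were; the meter is only partly in frame.

**Checks that disagreed:**
- The two cameras differed by 3–5 mm on the dock's position, so I used the average, and the contact points agreed with it.
- The load rose more slowly with angle than the 0.03 rad per N given, so I set the final tightness by measured force rather than by angle.
- One move call was refused for missing keys. It moved nothing, and I resent it in full.

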